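Change over the glue bottles at the woodcut bench

ROBOT

A 6-joint arm with a two-finger parallel gripper is mounted at the origin on the work surface. World frame = base frame: x ahead of the robot, y to its left, z up, the work surface at z = 0. Lengths are in m, angles in rad, forces in N, time in s.
With the tool pointing down it reaches from about 0.375 to 0.9 m from the base axis. Payload 3.1 kg.
Tool frame: the origin (TCP) lies at the very end of the fingers, on their centre line; the grasp point (between the pads) lies env.grasp_offset behind it (env.grasp_offset is the distance from the TCP to the grasp point, in m); z points along the fingers, y is the line along which they close (so a half turn about z gives the same grasp; the last joint's range is limited). The gripper opens to 85 mm and grips with 20 to 120 N. Pads are 22 mm wide; open, the fingers measure 114 mm over their backs; the gripper's body (76 mm by 85 mm) begins 54 mm behind the grasp point. The pads swing forward as they close: fully open they stand 13 mm farther back than shut.
Start: joints at [1.107, 0.527, 1.433, -0, 1.181, -0.178], TCP at [0.176, 0.6, 0.231] pointing down, gripper open.
Joint ranges: [-3.08, 3.08], [-0.75, 2.2], [0.22, 2.44], [-1.43, 4.57], [0, 2.65], [-2.85, 2.85]. Speed limits (rad/s): [2.79, 2.79, 3.14, 3.14, 3.14, 3.14].

INTERFACE

Orientations are given as a 3x3 rotation matrix whose columns are the frame's x, y, z axes.
In Python, from cell import env gives the robot as it stands.
- The arm moves only by the tool move_arm, never from a script. Its argument "plan" is a list of rows, each an object with "fingers": the finger opening in m, from 0 to 0.0854; "delta_pos": the shift along the world's x, y, z in m, a list of three; "yaw": the turn about the world's z in rad. A call has 1 to 10 rows; each row shifts and turns the commanded pose from where the row before left it; what a row does not reach is not made up. A row lasts 1/8 s, in which the tool goes at most 62.5 mm and 10.7 degrees, less where a joint would pass 70% of its speed; a pose out of reach is approached as far as the arm can. A call is refused whole if a number of a shift passes 0.0625 or a number of a turn 0.188, either way. A call with a gripper value outside its range is refused whole. The fingers move at their own pace and stop on an object; the grip force is fixed at half the most. Time passes only in rows, so rows that do not move let the fingers close. It gives the time, the measured TCP pose, the force, the opening and the grip force at its end, in the units of the state.
- env.sense(): the state, without advancing time (a new reading comes with each control period).
- env.snapshot(name): name is "side" or "top"; returns the picture (400x640x3 uint8, red, green, blue); there is no depth.
- env.get_calibration(name): a dict with "vfov" (degrees; the focal length in pixels is half the picture's height over the tangent of half this angle, whatever the lens; pixels are square), "cx", "cy" (the principal point, pixels), "R" (3x3) and "t" (3): a world point X has camera coordinates R X + t. Camera axes: x right, y down, z forward; pixel columns grow to the right and rows downward; lengths in m; the calibration is good to about 2 mm. A picture is of the moment at which its call begins. get_calibration takes no time and is no camera call.
- env.job_done(): hands the job in; it is judged then, once.
The state is a dict: "time_s": time; "qpos": joint angles; "qvel": joint speeds; "tau": joint torques, N m; "tool_pos": TCP position; "tool_rot": TCP orientation; "contact_force": force on the tool from outside, world axes, zero at the start; "moment": the same for the moment, N m; "opening": finger opening in m; "grip_force": force on a finger pad.
Only numpy, scipy, OpenCV 4.12 (cv2) and the standard library are available. Lean on these libraries where they do the work, as an engineer would, in place of code of your own. Each camera call takes 0.05 s, during which the arm holds its last target. There are 200 camera calls.

TASK

Change over the glue bottles. First press the raised push-pull spout of the small square bottle fully shut while the bottle stands on the bench, then stand that bottle upright in the low wooden tray beside the jar, keeping its spout shut. Last, pull the spout of the large round bottle up until it is fully open, leaving that bottle standing where it is without lifting it off the bench, and do not disturb the jar, the woodblock or the gouges.

Things in the scene. Friction and masses are not known exactly. Their poses are not given: they have to be found in the camera images.
- small_bottle: Small white plastic bottle with a square body 50 x 50 mm and 85 mm high (upright faces square to its x and y axes; paper label), above it a sloping shoulder and a neck collar 26 mm in diameter up to 103 mm, then the spout closure. Weighs 130 to 230 g, stands loose on the bench. Origin: centre of its underside, z up along the bottle.
- small_spout (a joint): Push-pull closure of the small bottle: grey cap 24 mm in diameter, 22 mm high, sliding along the bottle's z axis, captive. 0 = shut (underside on the collar, cap top 125 mm above the bottle's underside), 0.012 m = open (cap top at 137 mm, white stem showing below). Held by a stiff fit: moves at about 5 N, stays where left, firm stops at both ends. Starts 10 to 12 mm open.
- small_spout_top (a point): Centre of the top face of the small bottle's closure; moves with it.
- big_bottle: Large round white plastic bottle, full, 750 to 1050 g, loose on the bench: body 88 mm in diameter and 120 mm high, sloping shoulder to 138 mm, neck collar 30 mm in diameter up to 150 mm, then the spout closure. Origin: centre of its underside, z up.
- big_spout (a joint): Push-pull closure of the large bottle: grey cap 26 mm in diameter, 24 mm high, sliding along the bottle's z axis, captive. 0 = shut (cap top 174 mm above the bottle's underside), 0.012 m = open (cap top at 186 mm; a firm stop, pulling further lifts the bottle). Held by a stiff fit: moves at about 5 N, stays where left, firm stops at both ends. Starts shut within 1 mm.
- big_spout_top (a point): Centre of the top face of the large bottle's closure; moves with it.
- tray: Low wooden tray fixed to the bench, 140 mm (its x) by 220 mm (its y) outside, floor 5 mm thick, rim 6 mm thick and 16 mm high. Origin: centre of its underside, z up. The jar stands in its +y half; the -y half is free, its middle about at y = -0.05 m.
- jar: Bystander: round lidded jar, 54 mm in diameter, 55 mm high, loose in the tray's +y half. Origin: centre of its underside.
- woodblock: Bystander: carved printing block 110 x 150 x 22 mm lying loose on the bench close to the robot. Origin: centre of its underside.
- gouge_wide: Bystander: carving gouge about 165 mm long with a wooden handle and a 16 mm blade, lying on the bench at the far side of the work. Origin: under the ferrule; the blade points along its x.
- gouge_narrow: Bystander: carving gouge about 165 mm long with a 7 mm blade, lying on the bench at the far side of the work. Origin: under the ferrule; the blade points along its x.
Things that resemble listed ones, but are neither listed nor needed, are in the scene too. Leave any blue look-alike of the big_bottle alone.

How it is judged:
By the outcome, as a careful person would: the job done as asked, in the order asked, and still so for the second after the job is handed in, with the robot touching nothing.
It also fails if it takes over 69 s, if anything falls off the work surface, if the arm or the gripper's body presses on something with over 40 N, if the wrist force passes 120 N, or if a joint passes its speed limit or range.

## Working session

There is one attempt and no reset: what is moved stays moved. The work goes in short steps, Python scripts to look and compute and a tool call to move; the robot and the scene stay as the last step left them, time stands still between calls to the robot, and variables do not carry over. Pictures are saved under pics/ and viewed, at most 10 in all, crops included, and the job is handed in when it is done.

Besides the shell and the picture viewer there is one more tool, called after "Emit:" as name(argument=value, ...), one argument or row to a line, values as JSON. move_arm: Moves the arm, as the interface text tells. Its arguments: {"type":"object","properties":{"plan":{"type":"array","items":{"type":"object","properties":{"fingers":{"type":"number"},"delta_pos":{"type":"array","items":{"type":"number"}},"yaw":{"type":"number"}}}}},"required":["plan"]}

```bash
mkdir -p pics; ls; python3 - <<'E'
from cell import env
import cv2
for n in("side","top"):
    cv2.imwrite(f"pics/{n}0.png",env.snapshot(n)[:,:,::-1]); print(env.get_calibration(n))
s=env.sense(); print(s["time_s"],s["tool_pos"],s["tool_rot"],s["opening"],env.grasp_offset)
E
```

```text
pics
{'vfov': 46.53196111773492, 'cx': 313.98725832635114, 'cy': 205.0519417987806, 'R': array([[-0.88929847, -0.45698886,  0.01759023],
       [-0.33546989,  0.62571613, -0.70422956],
       [ 0.31081858, -0.63217126, -0.7097544 ]]), 't': array([0.52850301, 0.27595329, 0.91201336])}
{'vfov': 48.28525016266002, 'cx': 316.774789316259, 'cy': 199.9143604324909, 'R': array([[ 2.59305607e-02, -9.99654968e-01,  4.18945733e-03],
       [-9.80094100e-01, -2.62478924e-02, -1.96790760e-01],
       [ 1.96832825e-01,  9.96832334e-04, -9.80436559e-01]]), 't': array([0.01893415, 0.62908254, 1.12018372])}
0.1 [0.17586314 0.5990727  0.2304346 ] [[-9.59436424e-01  2.81923628e-01 -9.03799730e-04]
 [ 2.81924836e-01  9.59434859e-01 -1.77143881e-03]
 [ 3.67726512e-04 -1.95438651e-03 -9.99998023e-01]] 0.08539836984959968 0.0187
```

View pics/top0.png

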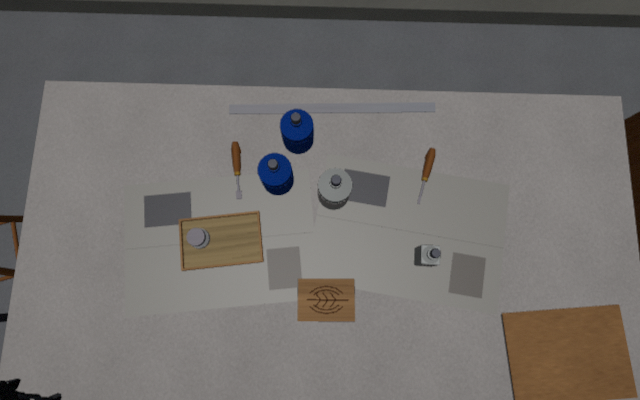

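View pics/side0.png

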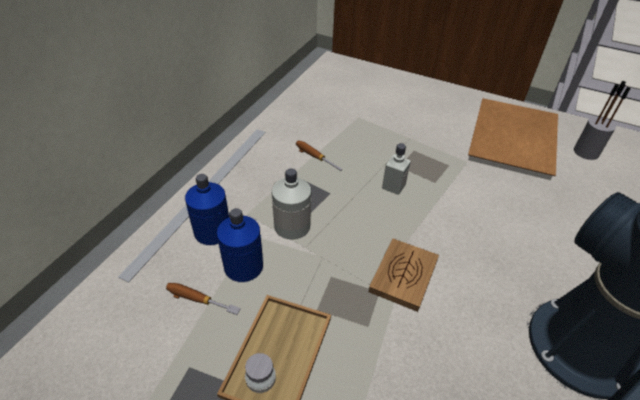

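The top view shows the white small bottle at (431,255), the white big bottle at (335,187), two blue look-alikes at (297,130) and (275,173), the tray at (221,241) with the jar at (197,238), and the woodblock at (326,300). The white bottles are the ones meant because they match the described colour and shape. I'll confirm this in one enlarged crop.

```bash
python3 - <<'E'
import cv2,numpy as np
t=cv2.imread("pics/top0.png");s=cv2.imread("pics/side0.png")
def c(im,x,y,w=56,h=42,k=7): return cv2.convertScaleAbs(cv2.resize(im[y:y+h,x:x+w],None,fx=k,fy=k,interpolation=cv2.INTER_CUBIC),alpha=1.4)
a=np.vstack([np.hstack([c(t,404,232),c(t,308,165)]),np.hstack([c(s,370,140,56,56,5.25)if 0 else c(s,368,142,56,42),c(s,264,164,56,42)])])
cv2.imwrite("pics/c1.png",a);print(a.shape)
E
```

```text
(588, 784, 3)
```

View pics/c1.png

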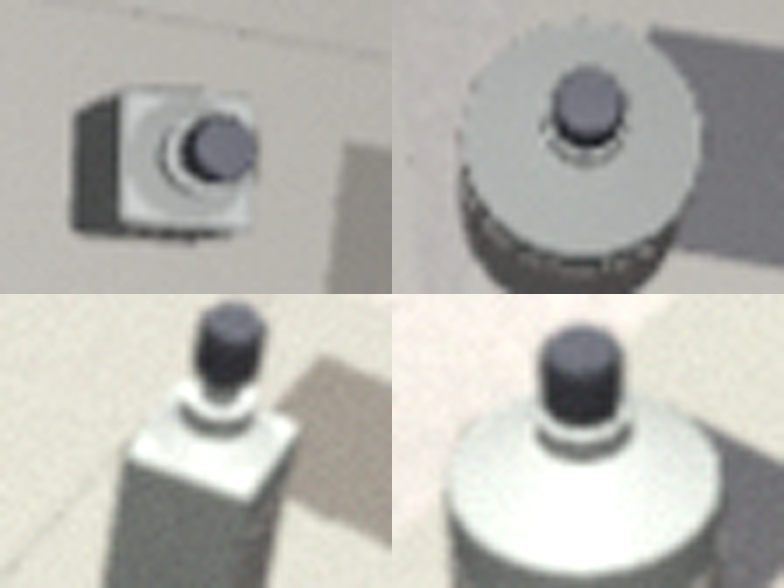

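```bash
cat > h.py <<'E'
from cell import env
import numpy as np
from scipy.optimize import least_squares
C={n:env.get_calibration(n) for n in("side","top")}
F={n:200/np.tan(np.radians(C[n]["vfov"]/2)) for n in C}
def proj(n,X):
    c=C[n];p=c["R"]@np.asarray(X,float)+c["t"];return np.array([c["cx"]+F[n]*p[0]/p[2],c["cy"]+F[n]*p[1]/p[2]])
def tri(ps,pt):
    r=least_squares(lambda X:np.r_[proj("side",X)-ps,proj("top",X)-pt],[.55,0,.1]);return r.x.round(4),r.fun.round(1)
def onz(n,p,z):
    c=C[n];d=c["R"].T@np.array([(p[0]-c["cx"])/F[n],(p[1]-c["cy"])/F[n],1]);o=-c["R"].T@c["t"];return (o+d*(z-o[2])/d[2]).round(4)
E
python3 - <<'E'
from h import *
print("small",tri((400.8,144.9),(435.5,251.6)))
print("big",tri((290.6,171.2),(335.7,178.2)))
print("sm z.135",onz("top",(435.5,251.6),.136),onz("side",(400.8,144.9),.136))
print("big z.1745",onz("top",(335.7,178.2),.1745),onz("side",(290.6,171.2),.1745))
c=[onz("side",(x,y),.085) for x,y in((410.1,161.2),(402.9,170.5),(386.1,164.5))];print(c,[np.degrees(np.arctan2(*(b-a)[1::-1])) for a,b in zip(c,c[1:])],[np.linalg.norm(b-a) for a,b in zip(c,c[1:])])
c=[onz("top",(404+x/7-.5,232+y/7-.5),.085) for x,y in((120,90),(250,95),(250,228),(122,228))];print(c)
print("tray rim corners",[onz("top",p,.016) for p in((180,220),(261,212),(263,263),(182,269))])
print("jar top",onz("top",(196,237.5),.055))
E
```

```text
small (array([ 0.4924, -0.2558,  0.1376]), array([-0.3, -0.1,  0.1,  0.3]))
big (array([ 0.66  , -0.0094,  0.1728]), array([-0.4, -0.1,  0.1,  0.4]))
sm z.135 [ 0.4933 -0.2561  0.136 ] [ 0.4921 -0.258   0.136 ]
big z.1745 [ 0.6606 -0.009   0.1745] [ 0.6582 -0.0078  0.1745]
[array([ 0.4645, -0.2723,  0.085 ]), array([ 0.4685, -0.2298,  0.085 ]), array([ 0.5132, -0.2315,  0.085 ])] [np.float64(84.62329457194924), np.float64(-2.177984459562671)] [np.float64(0.04268782027698297), np.float64(0.04473231494121444)]
[array([ 0.5154, -0.2323,  0.085 ]), array([ 0.5148, -0.2797,  0.085 ]), array([ 0.4667, -0.2783,  0.085 ]), array([ 0.4655, -0.2321,  0.085 ])]
tray rim corners [array([0.5718, 0.4071, 0.016 ]), array([0.5998, 0.1875, 0.016 ]), array([0.4615, 0.1751, 0.016 ]), array([0.44  , 0.3904, 0.016 ])]
jar top [0.521  0.3492 0.055 ]
```

The triangulated heights (0.1376 and 0.1728) match the described cap heights, and the square and tray sizes match too. I'll move with the fingers closed to above the small spout.

Emit:
move_arm(
  plan=[
    {"fingers":0,"delta_pos":[0.03,-0.044,0],"yaw":0.026},
    {"fingers":0,"delta_pos":[0.03,-0.044,0],"yaw":0.026},
    {"fingers":0,"delta_pos":[0.03,-0.044,0],"yaw":0.026},
    {"fingers":0,"delta_pos":[0.03,-0.044,0],"yaw":0.026},
    {"fingers":0,"delta_pos":[0.03,-0.044,0],"yaw":0.026},
    {"fingers":0,"delta_pos":[0.03,-0.044,0],"yaw":0.026},
    {"fingers":0,"delta_pos":[0.03,-0.044,0],"yaw":0.026},
    {"fingers":0,"delta_pos":[0.03,-0.044,0],"yaw":0.026},
    {"fingers":0,"delta_pos":[0.03,-0.044,0],"yaw":0.026},
    {"fingers":0,"delta_pos":[0.005,-0.05,0],"yaw":0.026},
  ],
)

```text
time_s: 1.35
tool_pos: [0.4535, 0.152, 0.2313]
tool_rot: [[-1.0, 0.025, 0.002], [0.025, 1.0, 0.0], [-0.002, 0.0, -1.0]]
contact_force: [0.5, -0.5, 0.3]
opening: 0.0
grip_force: 0.0
```

Emit:
move_arm(
  plan=[
    {"fingers":0,"delta_pos":[0.005,-0.05,0]},
    {"fingers":0,"delta_pos":[0.005,-0.05,0]},
    {"fingers":0,"delta_pos":[0.005,-0.05,0]},
    {"fingers":0,"delta_pos":[0.005,-0.05,0]},
    {"fingers":0,"delta_pos":[0.005,-0.05,0]},
    {"fingers":0,"delta_pos":[0.005,-0.05,0]},
    {"fingers":0,"delta_pos":[0.005,-0.05,0]},
    {"fingers":0,"delta_pos":[0.005,-0.05,0]},
    {"fingers":0,"delta_pos":[0,0,0]},
  ],
)

```text
invalid input
```

Emit:
move_arm(
  plan=[
    {"fingers":0,"delta_pos":[0.0045,-0.045,0],"yaw":0},
    {"fingers":0,"delta_pos":[0.0045,-0.045,0],"yaw":0},
    {"fingers":0,"delta_pos":[0.0045,-0.045,0],"yaw":0},
    {"fingers":0,"delta_pos":[0.0045,-0.045,0],"yaw":0},
    {"fingers":0,"delta_pos":[0.0045,-0.045,0],"yaw":0},
    {"fingers":0,"delta_pos":[0.0045,-0.045,0],"yaw":0},
    {"fingers":0,"delta_pos":[0.0045,-0.045,0],"yaw":0},
    {"fingers":0,"delta_pos":[0.0045,-0.045,0],"yaw":0},
    {"fingers":0,"delta_pos":[0.0045,-0.045,0],"yaw":0},
    {"fingers":0,"delta_pos":[0,0,0],"yaw":0},
  ],
)

```text
time_s: 2.6
tool_pos: [0.4921, -0.2547, 0.2309]
tool_rot: [[-1.0, 0.03, 0.001], [0.03, 1.0, -0.001], [-0.001, -0.001, -1.0]]
contact_force: [-0.1, 0.4, -0.3]
opening: 0.0002
grip_force: 0.0
```

Emit:
move_arm(
  plan=[
    {"fingers":0,"delta_pos":[0.0005,-0.001,-0.03],"yaw":0},
    {"fingers":0,"delta_pos":[0,0,-0.03],"yaw":0},
    {"fingers":0,"delta_pos":[0,0,-0.025],"yaw":0},
    {"fingers":0,"delta_pos":[0,0,-0.005],"yaw":0},
    {"fingers":0,"delta_pos":[0,0,-0.003],"yaw":0},
    {"fingers":0,"delta_pos":[0,0,-0.003],"yaw":0},
    {"fingers":0,"delta_pos":[0,0,-0.002],"yaw":0},
    {"fingers":0,"delta_pos":[0,0,0],"yaw":0},
  ],
)

```text
time_s: 3.6
tool_pos: [0.4927, -0.2526, 0.1342]
tool_rot: [[-1.0, 0.026, 0.002], [0.026, 1.0, -0.001], [-0.002, -0.001, -1.0]]
contact_force: [0.2, 1.4, 5.2]
opening: 0.0002
grip_force: 2.4
```

Emit:
move_arm(
  plan=[
    {"fingers":0,"delta_pos":[0,0,-0.002],"yaw":0},
    {"fingers":0,"delta_pos":[0,0,-0.002],"yaw":0},
    {"fingers":0,"delta_pos":[0,0,-0.002],"yaw":0},
    {"fingers":0,"delta_pos":[0,0,-0.001],"yaw":0},
    {"fingers":0,"delta_pos":[0,0,0],"yaw":0},
  ],
)

```text
time_s: 4.22
tool_pos: [0.4923, -0.2525, 0.1262]
tool_rot: [[-1.0, 0.026, 0.0], [0.026, 1.0, -0.0], [-0.0, -0.0, -1.0]]
contact_force: [1.8, 0.8, 3.7]
opening: -0.0002
grip_force: 1.9
```

Emit:
move_arm(
  plan=[
    {"fingers":0,"delta_pos":[0,0,-0.001],"yaw":0},
    {"fingers":0,"delta_pos":[0,0,-0.001],"yaw":0},
  ],
)

```text
time_s: 4.47
tool_pos: [0.4927, -0.2525, 0.125]
tool_rot: [[-1.0, 0.026, 0.001], [0.026, 1.0, -0.0], [-0.001, -0.0, -1.0]]
contact_force: [1.4, 2.4, 14.1]
opening: 0.0
grip_force: 6.9
```

Emit:
move_arm(
  plan=[
    {"fingers":0,"delta_pos":[0,0,-0.0005],"yaw":0},
    {"fingers":0,"delta_pos":[0,0,0],"yaw":0},
  ],
)

```text
time_s: 4.72
tool_pos: [0.4927, -0.2525, 0.125]
tool_rot: [[-1.0, 0.026, 0.001], [0.026, 1.0, -0.001], [-0.001, -0.001, -1.0]]
contact_force: [1.0, 2.2, 11.4]
opening: -0.0
grip_force: 5.8
```

Emit:
move_arm(
  plan=[
    {"fingers":0,"delta_pos":[0,0,0.02],"yaw":0},
    {"fingers":0.085,"delta_pos":[0,0,0.04],"yaw":0},
    {"fingers":0.085,"delta_pos":[0,0,0.02],"yaw":0},
    {"fingers":0.085,"delta_pos":[0,0,0],"yaw":0},
    {"fingers":0.085,"delta_pos":[0,0,0],"yaw":0},
    {"fingers":0.085,"delta_pos":[0,0,0],"yaw":0},
  ],
)

```text
time_s: 5.48
tool_pos: [0.4913, -0.2518, 0.2022]
tool_rot: [[-1.0, 0.026, -0.003], [0.026, 1.0, 0.002], [0.003, 0.002, -1.0]]
contact_force: [-0.1, -0.8, -0.5]
opening: 0.0849
grip_force: 0.0
```

```bash
python3 - <<'E'
from h import *
import cv2
a=[]
for n,x,y in(("top",396,225),("side",360,135)):
    im=env.snapshot(n)[:,:,::-1]; a.append(cv2.convertScaleAbs(cv2.resize(im[y:y+60,x:x+56],None,fx=7,fy=7,interpolation=cv2.INTER_CUBIC),alpha=1.4))
cv2.imwrite("pics/c2.png",np.hstack(a)); print(env.sense()["tool_pos"])
E
```

```text
[ 0.49160338 -0.2520237   0.20264405]
```

View pics/c2.png

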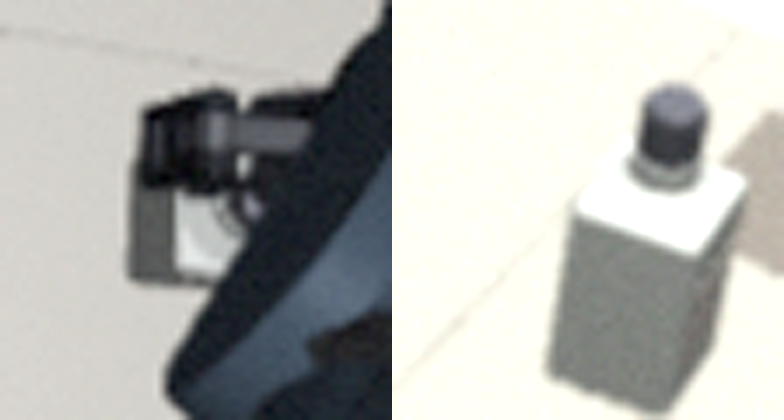

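The side crop shows the cap seated on the collar with its top at about (399.6,148.4) px. The bottle is upright and its shoulder corners are clear.

```bash
python3 - <<'E'
from h import *
print(onz("side",(399.6,148.4),.125))
c=[onz("side",(360+(x-392)/7-.5,135+y/7-.5),.085) for x,y in((745,185),(692,252),(578,207))];print(c,[np.degrees(np.arctan2(*(b-a)[1::-1])) for a,b in zip(c,c[1:])])
print((c[0]+c[2])/2)
E
```

```text
[ 0.4933 -0.2576  0.125 ]
[array([ 0.4652, -0.2731,  0.085 ]), array([ 0.4697, -0.2292,  0.085 ]), array([ 0.5138, -0.233 ,  0.085 ])] [np.float64(84.14729811790896), np.float64(-4.924886423142512)]
[ 0.4895  -0.25305  0.085  ]
```

Emit:
move_arm(
  plan=[
    {"fingers":0.085,"delta_pos":[0.001,-0.0035,-0.03],"yaw":-0.03},
    {"fingers":0.085,"delta_pos":[0,0,-0.03],"yaw":0},
    {"fingers":0.085,"delta_pos":[0,0,-0.03],"yaw":0},
    {"fingers":0.085,"delta_pos":[0,0,-0.03],"yaw":0},
    {"fingers":0.085,"delta_pos":[0,0,-0.015],"yaw":0},
    {"fingers":0.085,"delta_pos":[0,0,-0.01],"yaw":0},
    {"fingers":0.085,"delta_pos":[0,0,0],"yaw":0},
  ],
)

```text
time_s: 6.45
tool_pos: [0.4931, -0.2559, 0.0586]
tool_rot: [[-0.998, 0.056, -0.0], [0.056, 0.998, 0.0], [0.0, 0.0, -1.0]]
contact_force: [-0.1, -0.6, -0.1]
opening: 0.0853
grip_force: 0.0
```

Emit:
move_arm(
  plan=[
    {"fingers":0.07,"delta_pos":[0,0,0],"yaw":0},
    {"fingers":0.055,"delta_pos":[0,0,0],"yaw":0},
    {"fingers":0.045,"delta_pos":[0,0,0],"yaw":0},
    {"fingers":0.04,"delta_pos":[0,0,0],"yaw":0},
    {"fingers":0.04,"delta_pos":[0,0,0],"yaw":0},
    {"fingers":0.04,"delta_pos":[0,0,0],"yaw":0},
  ],
)

```text
time_s: 7.2
tool_pos: [0.4939, -0.2565, 0.0599]
tool_rot: [[-0.998, 0.056, 0.002], [0.056, 0.998, -0.002], [-0.002, -0.001, -1.0]]
contact_force: [-0.4, -0.4, 5.8]
opening: 0.0486
grip_force: 63.3
```

Emit:
move_arm(
  plan=[
    {"fingers":0.04,"delta_pos":[0,0,0.01],"yaw":0},
    {"fingers":0.04,"delta_pos":[0,0,0.02],"yaw":0},
    {"fingers":0.04,"delta_pos":[0,0,0.025],"yaw":0},
    {"fingers":0.04,"delta_pos":[0,0.01,0.015],"yaw":0},
    {"fingers":0.04,"delta_pos":[0,0.02,0],"yaw":0.02},
    {"fingers":0.04,"delta_pos":[0,0.03,0],"yaw":0.02},
    {"fingers":0.04,"delta_pos":[0,0.035,0],"yaw":0.02},
    {"fingers":0.04,"delta_pos":[0,0.035,0],"yaw":0.02},
    {"fingers":0.04,"delta_pos":[0,0.035,0],"yaw":0.02},
    {"fingers":0.04,"delta_pos":[0,0.035,0],"yaw":0.02},
  ],
)

```text
time_s: 8.45
tool_pos: [0.4914, -0.053, 0.1278]
tool_rot: [[-0.998, -0.066, -0.003], [-0.066, 0.998, 0.001], [0.003, 0.002, -1.0]]
contact_force: [-0.9, -0.2, -1.9]
opening: 0.0492
grip_force: 62.3
```

Emit:
move_arm(
  plan=[
    {"fingers":0.04,"delta_pos":[0.003,0.035,0],"yaw":0.02},
    {"fingers":0.04,"delta_pos":[0.003,0.035,0],"yaw":0.02},
    {"fingers":0.04,"delta_pos":[0.004,0.035,0],"yaw":0.01},
    {"fingers":0.04,"delta_pos":[0.005,0.035,0],"yaw":0},
    {"fingers":0.04,"delta_pos":[0.005,0.035,0],"yaw":0},
    {"fingers":0.04,"delta_pos":[0.005,0.035,0],"yaw":0},
    {"fingers":0.04,"delta_pos":[0.005,0.035,0],"yaw":0},
    {"fingers":0.04,"delta_pos":[0,0.03,0],"yaw":0},
    {"fingers":0.04,"delta_pos":[0,0.015,0],"yaw":0},
    {"fingers":0.04,"delta_pos":[0,0.006,0],"yaw":0},
  ],
)

```text
time_s: 9.7
tool_pos: [0.5218, 0.2409, 0.128]
tool_rot: [[-0.993, -0.116, -0.002], [-0.116, 0.993, -0.001], [0.002, -0.0, -1.0]]
contact_force: [-0.7, -0.3, -2.2]
opening: 0.049
grip_force: 62.4
```

Emit:
move_arm(
  plan=[
    {"fingers":0.04,"delta_pos":[0,0,-0.01],"yaw":0},
    {"fingers":0.04,"delta_pos":[0,0,0],"yaw":0},
  ],
)

```text
time_s: 9.95
tool_pos: [0.5222, 0.239, 0.1176]
tool_rot: [[-0.994, -0.113, -0.003], [-0.113, 0.994, -0.001], [0.003, -0.001, -1.0]]
contact_force: [-0.1, 1.0, -1.8]
opening: 0.0486
grip_force: 62.4
```

```bash
python3 - <<'E'
from h import *
import cv2
cv2.imwrite("pics/s3.png",cv2.convertScaleAbs(cv2.resize(env.snapshot("side")[200:400,160:400,::-1],None,fx=3,fy=3,interpolation=cv2.INTER_CUBIC),alpha=1.3)); print(env.sense()["tool_pos"])
E
```

```text
[0.52263956 0.23901764 0.11803131]
```

View pics/s3.png

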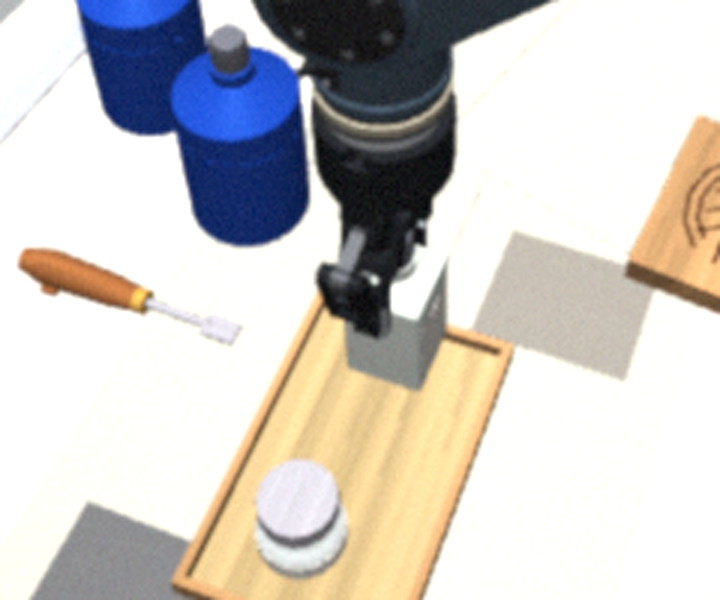

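The picture shows the bottle held upright over the free half of the tray, clear of the jar at crop (300,515). I'll lower it now.

Emit:
move_arm(
  plan=[
    {"fingers":0.04,"delta_pos":[0,0.001,-0.02],"yaw":0},
    {"fingers":0.04,"delta_pos":[0,0,-0.018],"yaw":0},
    {"fingers":0.04,"delta_pos":[0,0,-0.008],"yaw":0},
    {"fingers":0.04,"delta_pos":[0,0,-0.003],"yaw":0},
    {"fingers":0.04,"delta_pos":[0,0,-0.002],"yaw":0},
    {"fingers":0.04,"delta_pos":[0,0,0],"yaw":0},
  ],
)

```text
time_s: 10.75
tool_pos: [0.5235, 0.2412, 0.0682]
tool_rot: [[-0.993, -0.114, 0.001], [-0.114, 0.993, 0.0], [-0.001, 0.0, -1.0]]
contact_force: [1.0, 0.3, -2.0]
opening: 0.0489
grip_force: 62.5
```

Emit:
move_arm(
  plan=[
    {"fingers":0.04,"delta_pos":[0,0,-0.002],"yaw":0},
    {"fingers":0.04,"delta_pos":[0,0,-0.001],"yaw":0},
    {"fingers":0.04,"delta_pos":[0,0,0],"yaw":0},
  ],
)

```text
time_s: 11.12
tool_pos: [0.5232, 0.2412, 0.065]
tool_rot: [[-0.993, -0.114, 0.0], [-0.114, 0.993, 0.0], [-0.0, 0.0, -1.0]]
contact_force: [-0.6, -0.3, -0.9]
opening: 0.0489
grip_force: 62.5
```

Emit:
move_arm(
  plan=[
    {"fingers":0.04,"delta_pos":[0,0,-0.001],"yaw":0},
    {"fingers":0.04,"delta_pos":[0,0,0],"yaw":0},
  ],
)

```text
time_s: 11.38
tool_pos: [0.5233, 0.2412, 0.0649]
tool_rot: [[-0.993, -0.114, 0.001], [-0.114, 0.993, 0.0], [-0.001, 0.0, -1.0]]
contact_force: [-2.2, -1.2, 6.4]
opening: 0.0492
grip_force: 63.5
```

Emit:
move_arm(
  plan=[
    {"fingers":0.06,"delta_pos":[0,0,0],"yaw":0},
    {"fingers":0.075,"delta_pos":[0,0,0],"yaw":0},
    {"fingers":0.08,"delta_pos":[0,0,0],"yaw":0},
    {"fingers":0.08,"delta_pos":[0,0,0.01],"yaw":0},
    {"fingers":0.08,"delta_pos":[0,0,0.03],"yaw":0},
    {"fingers":0.08,"delta_pos":[0,0,0.04],"yaw":0},
    {"fingers":0.08,"delta_pos":[0,0,0.04],"yaw":0},
    {"fingers":0.07,"delta_pos":[0,0,0.04],"yaw":0},
    {"fingers":0.06,"delta_pos":[0.01,-0.02,0.015],"yaw":0},
    {"fingers":0.06,"delta_pos":[0.02,-0.04,0],"yaw":0},
  ],
)

```text
time_s: 12.62
tool_pos: [0.5538, 0.182, 0.2417]
tool_rot: [[-0.993, -0.117, 0.005], [-0.117, 0.993, 0.001], [-0.005, 0.0, -1.0]]
contact_force: [0.5, -0.1, -1.6]
opening: 0.0594
grip_force: 0.0
```

Emit:
move_arm(
  plan=[
    {"fingers":0.06,"delta_pos":[0.02,-0.04,0],"yaw":0},
    {"fingers":0.06,"delta_pos":[0.02,-0.04,0],"yaw":0},
    {"fingers":0.06,"delta_pos":[0.02,-0.04,0],"yaw":0},
    {"fingers":0.06,"delta_pos":[0.02,-0.04,0],"yaw":0},
    {"fingers":0.06,"delta_pos":[0.02,-0.025,0],"yaw":0},
    {"fingers":0.06,"delta_pos":[0.006,-0.005,0],"yaw":0},
    {"fingers":0.06,"delta_pos":[0,0,0],"yaw":0},
    {"fingers":0.06,"delta_pos":[0,0,0],"yaw":0},
  ],
)

```text
time_s: 13.62
tool_pos: [0.6582, -0.0074, 0.2389]
tool_rot: [[-0.993, -0.115, -0.001], [-0.115, 0.993, 0.001], [0.001, 0.001, -1.0]]
contact_force: [-0.1, 0.4, 0.3]
opening: 0.0601
grip_force: 0.0
```

```bash
python3 - <<'E'
from h import *
import cv2
im=env.snapshot("side")[:,:,::-1]
cv2.imwrite("pics/s4.png",cv2.convertScaleAbs(cv2.resize(im[130:370,200:420],None,fx=2.5,fy=2.5,interpolation=cv2.INTER_CUBIC),alpha=1.3)); cv2.imwrite("pics/s4full.png",im);print(env.sense()["tool_pos"],env.sense()["contact_force"])
E
```

```text
[ 0.65827539 -0.007411    0.23893336] [-0.07076891 -0.41062314  0.14323803]
```

View pics/s4.png

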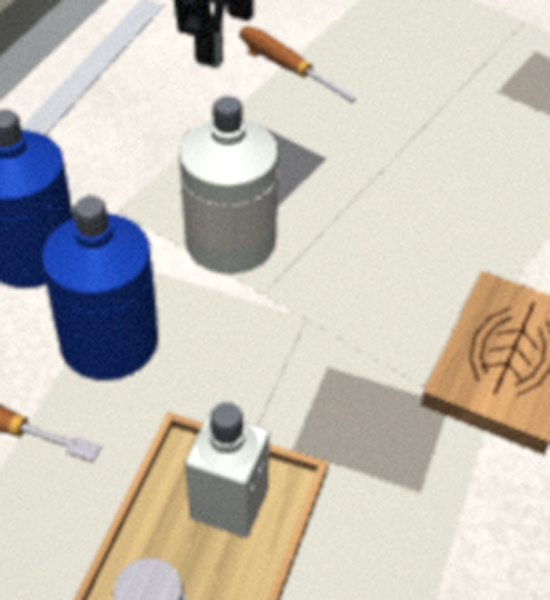

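The small bottle stands upright in the tray at crop (228,480) with its spout shut. The big bottle's cap is at crop (228,113), below the gripper. I'll descend and grip the cap.

Emit:
move_arm(
  plan=[
    {"fingers":0.06,"delta_pos":[0.0015,-0.0015,-0.03],"yaw":0},
    {"fingers":0.06,"delta_pos":[0,0,-0.03],"yaw":0},
    {"fingers":0.06,"delta_pos":[0,0,-0.02],"yaw":0},
    {"fingers":0.055,"delta_pos":[0,0,-0.005],"yaw":0},
    {"fingers":0.05,"delta_pos":[0,0,0],"yaw":0},
    {"fingers":0.045,"delta_pos":[0,0,0],"yaw":0},
    {"fingers":0.04,"delta_pos":[0,0,0],"yaw":0},
  ],
)

```text
time_s: 14.55
tool_pos: [0.6612, -0.0104, 0.1549]
tool_rot: [[-0.993, -0.114, 0.002], [-0.114, 0.993, -0.0], [-0.002, -0.001, -1.0]]
contact_force: [0.8, 0.2, 0.1]
opening: 0.0398
grip_force: 0.0
```

Now I'll close slowly at this height and watch for contact on one side.

Emit:
move_arm(
  plan=[
    {"fingers":0.036,"delta_pos":[0,0,-0.001],"yaw":0},
    {"fingers":0.032,"delta_pos":[0,0,0],"yaw":0},
    {"fingers":0.029,"delta_pos":[0,0,0],"yaw":0},
    {"fingers":0.027,"delta_pos":[0,0,0],"yaw":0},
    {"fingers":0.025,"delta_pos":[0,0,0],"yaw":0},
    {"fingers":0.02,"delta_pos":[0,0,0],"yaw":0},
    {"fingers":0.02,"delta_pos":[0,0,0],"yaw":0},
    {"fingers":0.02,"delta_pos":[0,0,0],"yaw":0},
  ],
)

```text
time_s: 15.55
tool_pos: [0.6608, -0.01, 0.1532]
tool_rot: [[-0.993, -0.114, 0.0], [-0.114, 0.993, 0.001], [-0.001, 0.0, -1.0]]
contact_force: [-1.0, 4.2, 4.6]
opening: 0.0236
grip_force: 58.9
```

Emit:
move_arm(
  plan=[
    {"fingers":0.02,"delta_pos":[0,0,0.002],"yaw":0},
    {"fingers":0.02,"delta_pos":[0,0,0.002],"yaw":0},
    {"fingers":0.02,"delta_pos":[0,0,0.002],"yaw":0},
    {"fingers":0.02,"delta_pos":[0,0,0.002],"yaw":0},
    {"fingers":0.02,"delta_pos":[0,0,0.001],"yaw":0},
    {"fingers":0.02,"delta_pos":[0,0,0],"yaw":0},
  ],
)

```text
time_s: 16.3
tool_pos: [0.6606, -0.0104, 0.1619]
tool_rot: [[-0.993, -0.114, -0.0], [-0.114, 0.993, -0.0], [0.0, -0.0, -1.0]]
contact_force: [-1.1, 2.0, -4.3]
opening: 0.0235
grip_force: 59.1
```

Emit:
move_arm(
  plan=[
    {"fingers":0.02,"delta_pos":[0,0,0.001],"yaw":0},
    {"fingers":0.02,"delta_pos":[0,0,0.001],"yaw":0},
    {"fingers":0.02,"delta_pos":[0,0,0],"yaw":0},
  ],
)

```text
time_s: 16.68
tool_pos: [0.6607, -0.0104, 0.164]
tool_rot: [[-0.993, -0.114, 0.0], [-0.114, 0.993, -0.0], [-0.0, -0.0, -1.0]]
contact_force: [0.9, 1.7, -4.3]
opening: 0.0237
grip_force: 59.1
```

Emit:
move_arm(
  plan=[
    {"fingers":0.02,"delta_pos":[0,0,0.0005],"yaw":0},
    {"fingers":0.02,"delta_pos":[0,0,0],"yaw":0},
  ],
)

```text
time_s: 16.92
tool_pos: [0.6607, -0.0104, 0.1644]
tool_rot: [[-0.993, -0.114, 0.0], [-0.114, 0.993, -0.0], [-0.0, -0.0, -1.0]]
contact_force: [0.3, 1.8, -4.5]
opening: 0.0237
grip_force: 59.1
```

Emit:
move_arm(
  plan=[
    {"fingers":0.02,"delta_pos":[0,0,0.0003],"yaw":0},
    {"fingers":0.02,"delta_pos":[0,0,0],"yaw":0},
  ],
)

```text
time_s: 17.18
tool_pos: [0.6607, -0.0104, 0.1646]
tool_rot: [[-0.993, -0.114, 0.0], [-0.114, 0.993, -0.0], [-0.0, -0.0, -1.0]]
contact_force: [-0.1, 2.0, -5.5]
opening: 0.0236
grip_force: 59.1
```

Emit:
move_arm(
  plan=[
    {"fingers":0.02,"delta_pos":[0,0,0.0003],"yaw":0},
    {"fingers":0.02,"delta_pos":[0,0,0],"yaw":0},
  ],
)

```text
time_s: 17.42
tool_pos: [0.6604, -0.011, 0.1644]
tool_rot: [[-0.993, -0.114, -0.001], [-0.114, 0.993, -0.001], [0.001, -0.001, -1.0]]
contact_force: [-0.1, 0.1, -8.0]
opening: 0.0237
grip_force: 59.4
```

```bash
python3 - <<'E'
from h import *
for i in range(6):
    im=env.snapshot("side"); s=env.sense(); print(s["contact_force"].round(1),s["tool_pos"].round(4))
E
```

```text
[-0.2 -0.4 -9. ] [ 0.6604 -0.011   0.1644]
[ 0.8  0.2 -7.9] [ 0.6604 -0.011   0.1644]
[-0.4 -0.9 -7.5] [ 0.6604 -0.0109  0.1644]
[-0.3 -0.5 -9.2] [ 0.6604 -0.0108  0.1645]
[-0.1  0.4 -8.3] [ 0.6605 -0.0106  0.1645]
[-0.2  1.3 -9.4] [ 0.6604 -0.0105  0.1645]
```

The stop is reached: the force rose from 4.5 N to 8.5 N with no further travel. I'll ease off slightly and release.

Emit:
move_arm(
  plan=[
    {"fingers":0.02,"delta_pos":[0,0,-0.0003],"yaw":0},
    {"fingers":0.02,"delta_pos":[0,0,0],"yaw":0},
  ],
)

```text
time_s: 17.98
tool_pos: [0.6606, -0.0104, 0.1645]
tool_rot: [[-0.993, -0.114, -0.0], [-0.114, 0.993, -0.0], [0.0, 0.0, -1.0]]
contact_force: [0.4, 0.1, -9.4]
opening: 0.0235
grip_force: 59.3
```

Emit:
move_arm(
  plan=[
    {"fingers":0.02,"delta_pos":[0,0,-0.0003],"yaw":0},
    {"fingers":0.02,"delta_pos":[0,0,0],"yaw":0},
  ],
)

```text
time_s: 18.23
tool_pos: [0.6607, -0.0103, 0.1645]
tool_rot: [[-0.993, -0.114, 0.0], [-0.114, 0.993, -0.0], [-0.0, -0.0, -1.0]]
contact_force: [-0.0, 0.5, -7.5]
opening: 0.0238
grip_force: 59.4
```

Force is falling while the position holds, so the bottle rests on the bench. I'll release and retreat upward.

Emit:
move_arm(
  plan=[
    {"fingers":0.03,"delta_pos":[0,0,0],"yaw":0},
    {"fingers":0.045,"delta_pos":[0,0,0],"yaw":0},
    {"fingers":0.06,"delta_pos":[0,0,0],"yaw":0},
    {"fingers":0.06,"delta_pos":[0,0,0],"yaw":0},
    {"fingers":0.06,"delta_pos":[0,0,0.01],"yaw":0},
    {"fingers":0.06,"delta_pos":[0,0,0.03],"yaw":0},
    {"fingers":0.06,"delta_pos":[0,0,0.04],"yaw":0},
    {"fingers":0.06,"delta_pos":[0,0,0.03],"yaw":0},
    {"fingers":0.06,"delta_pos":[0,0,0],"yaw":0},
  ],
)

```text
time_s: 19.35
tool_pos: [0.6626, -0.0106, 0.2784]
tool_rot: [[-0.993, -0.114, 0.008], [-0.114, 0.993, -0.001], [-0.008, -0.002, -1.0]]
contact_force: [0.8, 0.3, 0.6]
opening: 0.06
grip_force: 0.0
```

```bash
python3 - <<'E'
from h import *
import cv2
im=env.snapshot("side")[:,:,::-1]
f=lambda a,k:cv2.convertScaleAbs(cv2.resize(a,None,fx=k,fy=k,interpolation=cv2.INTER_CUBIC),alpha=1.3)
cv2.imwrite("pics/s5.png",np.hstack([f(im[100:400,160:420],1.5),f(im[150:240,260:320],5)]));print(env.sense()["tool_pos"])
for h in(.174,.186): print(h,proj("side",[.66,-.0094,h]))
E
```

```text
[ 0.66126919 -0.01043254  0.27607646]
0.174 [290.2187343  170.67505734]
0.186 [290.11354456 166.41335091]
```

View pics/s5.png

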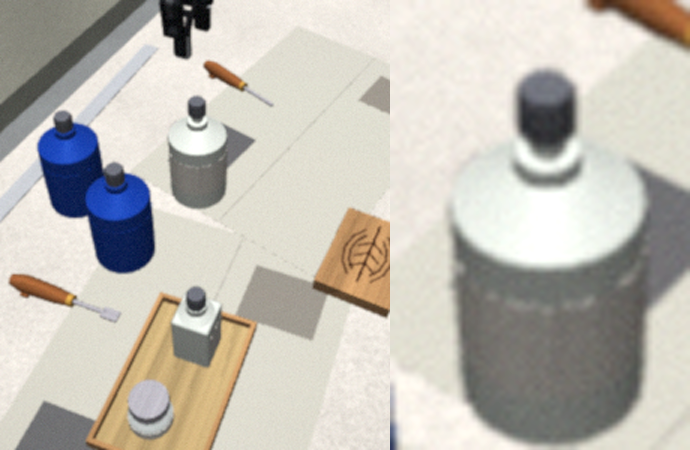

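The big cap's top is at about (290.9,166.3) px, against (290.1,166.4) expected when fully open, and the white stem shows. The small bottle stands shut in the tray, and the jar, woodblock and gouges look undisturbed. I'll hand the job in.

```bash
python3 -c "
from cell import env
print(env.job_done())"
```

```text
the job is handed in; nothing more can be done
None
```

I handed the job in at about 19 s: the small bottle's spout is shut and the bottle stands upright in the tray, the large bottle's spout is pulled up to its stop, and the jar, woodblock and gouges look undisturbed; at the stop the pull reached about 9 N, within the large bottle's possible weight, so it may have been lifted by a fraction of a millimetre before I eased off and released.

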